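# Unpin the tipping bucket and dump the worn bushes into the scrap bin

### The arm

A 6-joint arm with a two-finger parallel gripper is mounted at the origin on the work surface; the furniture and walls round the work are solid. World frame = base frame: x ahead of the robot, y to its left, z up, the work surface at z = 0. Lengths are in mm, angles in rad, forces in N, time in s.
With the tool pointing down it reaches from about 350 to 975 mm from the base axis. Payload 7.1 kg.
Tool frame: the origin (TCP) lies at the very end of the fingers, on their centre line; the grasp point (between the pads) lies 19 mm behind it; z points along the fingers, y is the direction in which the jaws open and shut (so a half turn about z gives the same grasp; the last joint's range is limited). The gripper opens to 88 mm and grips with 3 to 60 N. Pads are 20 mm wide; open, the fingers measure 115 mm over their backs; the gripper's body (75 mm by 178 mm) begins 61 mm behind the grasp point.
Start: joints at [-1.21, 0.423, 1.63, -0, 1.089, -0.019], TCP at [231.725, -580.438, 222.675] pointing down, gripper open.
Joint ranges: [-3, 3], [-0.9, 2.11], [0.09, 2.58], [-1.31, 4.45], [0.11, 2.69], [-2.54, 2.54]. Speed limits (rad/s): [2.39, 2.39, 3.01, 3.14, 3.14, 3.14].

### API

Orientations are given as a rotation vector (axis times angle).
In Python, from workcell import * gives the robot as it stands.
- The arm moves only by the tool play_rows, never from a script. Its argument "plan" is text: rows parted by semicolons, each of 7 numbers parted by spaces: the finger opening in cm, from 0 to 8.78, then the shift along the tool's x, y, z in cm, then the turn, a rotation vector about the tool's x, y, z in degrees. A call has 1 to 20 rows; each row shifts and turns the commanded pose from where the row before left it, along the tool's axes as they then stand; what a row does not reach is not made up. A row lasts 1/8 s, in which the tool goes at most 62.5 mm and 10.7 degrees, less where a joint would pass 70% of its speed; a pose out of reach is approached as far as the arm can. A call is refused whole if a number of a shift passes 6.25 or a number of a turn 10.7, either way. A call with a gripper value outside its range is refused whole. The fingers move at their own pace and stop on an object; the grip force is fixed at half the most. Time passes only in rows, so rows that do not move let the fingers close. It gives the time, the measured TCP pose, the force and the opening at its end, in the units of the state.
- get_obs(): the state, without advancing time (a new reading comes with each control period).
- get_image(name): name is "side" or "top"; returns a dict with "pixels" (480x640x3 uint8, red, green, blue), "range_z" (480x640 float32, mm along the optical axis (not along the pixel's ray), 0 where there is no reading), "fx", "fy", "cx", "cy" (pixels), "eye" and "attitude" of the camera in the world. Camera axes: x right, y down, z forward; pixel columns grow to the right and rows downward; lengths in mm; the calibration is good to about 2 mm. A picture is of the moment at which its call begins.
- close_job(): hands the job in, once; it reports no verdict.
The state is a dict: "t": time; "qpos": joint angles; "qvel": joint speeds; "joint_torque": joint torques, N m; "ee_pos": TCP position; "orientation": TCP orientation; "ft_force": force on the tool from outside, world axes, zero at the start; "moment": the same for the moment, N m; "width": finger opening in mm.
Only numpy, scipy, OpenCV 4.12 (cv2) and the standard library are available. Lean on these libraries where they do the work, as an engineer would, in place of code of your own. Each camera call takes 0.05 s, during which the arm holds its last target. There are 200 camera calls.

### The job

Draw the red-handled locking pin straight out of its slanting sleeve on the tipping station and lower it into the navy-blue bin, so that it rests inside. Then push the yellow bucket's red bar forward past the spring latch until the bucket is tipped right over and both worn bushes have gone down the chute into the violet scrap bin, and let the empty bucket swing back fully home behind its latch. Do not disturb the grease pot or any of the cartons on the bench.

Things in the scene. Friction and masses are not known exactly. Their poses are not given: they have to be found in the camera images.
- station: Tipping station, fixed to the bench: base plate 205 x 235 x 10 mm, two grey cheeks 158 mm high at y = +-70 mm, steel chute on +x. Origin on the bench under its middle; x = the way it dumps (to the violet bin), y = left of that (the pin's side), z up. A latch housing stands on the right cheek (x 25 to 55, y -66 to -100 mm), 240 mm high. Position and yaw vary.
- hinge (a point): Middle of the bucket's hinge, 130 mm above the bench, 40 mm ahead (+x) of the station's origin; axis = the station's y. A return spring always drives the bucket home (about 0.3 Nm at 0, 0.7 Nm at the end stop), a damper slows it; the load's weight adds up to about 0.9 Nm near home. The latch adds some 0.5 Nm when pushed past forward; on the way back the bucket rides over it by itself.
- bucket (a joint): Angle of the yellow bucket about its hinge, rad: 0 = home, floor sloping 10 degrees back so that the bushes stay in; grows as its top goes forward (station +x); end stop at 1.12 = tipped right over. A spring latch roller resists between about 0.03 and 0.25. With the locking pin in, the bucket is blocked at about 0.09.
- bar (a point): Middle of the bucket's red push bar, round, 18 mm thick, 112 mm long, along the station's y; turns with the bucket. Home: 125 mm behind (-x) and 85 mm above the hinge; tipped right over: 22 mm ahead and 149 mm above. Rear and top are free; two 10 mm arms below its ends (y = +-50 mm) join it to the bucket. Push it from behind, following its arc about the hinge; 8 to 15 N do it.
- pin_grip (a point): Centre of the locking pin's red flat handle, 16 mm (own x) by 44 mm (own y) by 66 mm (own z, up along the pin); grip it across the 16 mm, along own x. In the sleeve the pin leans 28.6 degrees from vertical, top towards the station's -x, own y along the station's y, so the tool must lean as much. A collar 34 mm across lies 34 to 40 mm below this point and rests on the sleeve's mouth.
- pin_tip (a point): Tip of the pin's 16 mm steel shaft, 125 mm below the centre of the handle (own -z). The pin is 157 mm long and weighs 0.22 kg; only its close fit and its weight hold it in the sleeve.
- sleeve_mouth (a point): Centre of the upper mouth of the fixed steel sleeve (a block 40 x 40 mm, 45 mm long along the pin, bore 17.6 mm through); at the start it is 40 mm below pin_grip along the pin. The pin has come out when drawn 86 mm along its own z.
- old_bush_1_mid (a point): Centre of a worn, rusty bush with a copper liner, 52 mm across and 85 mm long, lying in the bucket across it (own z along the station's y); about 0.35 kg.
- old_bush_2_mid (a point): Centre of the second such bush, lying just in front of the first.
- scrap_bin: Violet stacking bin, fixed, 199 (x) x 158 (y) x 72 mm, walls 3 mm, floor 2 mm; origin under the middle of its floor, 10 mm above the bench (it stands on a wrinkled cloth), its low front (32 mm, on -x) under the end of the chute.
- pin_bin: Navy-blue stacking bin for the pin, fixed, 209 (x) x 158 (y) x 77 mm; walls 3 mm, floor 2 mm thick; inside it reaches from x = -94 to +98 mm and y = -70 to +70 mm; side and back (+x) walls 75 mm high, front (-x) wall 34 mm. Origin on the bench under its middle; x points to its high back.
- pot_mid (a point): Centre of the grease pot with green lid, 63 mm across, 54 mm high; a bystander, loose.
- small_box_mid (a point): Centre of the small grey-white carton lying alone on the bench, 86 x 105 x 28 mm; a bystander, loose.
- brown_box_mid (a point): Centre of the brown carton lying on the bench, 139 x 138 x 43 mm; a bystander, loose.
There are look-alikes about, which are no part of the job. What is shaped like the part that bears old_bush_2_mid but black is not meant.

How it is judged (in metres and radians):
On the way, in this order (a step that is already met when the one before it is completed fails the run):
1. the locking pin is drawn right out of its sleeve (distance between pin_grip and sleeve_mouth above 0.13 m), for 0.1 s.
2. the pin is inside the navy-blue bin, at rest (x of pin_grip in the frame of pin_bin between -0.105 and 0.11 m and y of pin_grip in the frame of pin_bin between -0.085 and 0.085 m and z of each of pin_grip, pin_tip in the frame of pin_bin below 0.12 m and x of pin_tip in the frame of pin_bin between -0.105 and 0.11 m and y of pin_tip in the frame of pin_bin between -0.085 and 0.085 m and contact force between the fingers and pin below 0.05 N), for 0.2 s.
3. the bucket is tipped right over, past its latch (value of joint bucket above 0.95 rad), for 0.05 s.
At the end, for the whole second after the job is handed in: The bucket is back home behind its latch (within 0.06 rad) and still; the centres of both worn bushes lie inside the violet scrap bin; the pin lies or leans inside the navy-blue bin, both its tip and the middle of its handle within the bin's walls and its handle below 120 mm (value of joint bucket below 0.06 rad and velocity of joint bucket below 0.1 rad/s and x of old_bush_1_mid in the frame of scrap_bin between -0.09 and 0.1 m and y of old_bush_1_mid in the frame of scrap_bin between -0.075 and 0.075 m and z of each of old_bush_1_mid, old_bush_2_mid in the frame of scrap_bin below 0.1 m and x of old_bush_2_mid in the frame of scrap_bin between -0.09 and 0.1 m and y of old_bush_2_mid in the frame of scrap_bin between -0.075 and 0.075 m and x of pin_grip in the frame of pin_bin between -0.105 and 0.11 m and y of pin_grip in the frame of pin_bin between -0.085 and 0.085 m and z of each of pin_grip, pin_tip in the frame of pin_bin below 0.12 m and x of pin_tip in the frame of pin_bin between -0.105 and 0.11 m and y of pin_tip in the frame of pin_bin between -0.085 and 0.085 m); the robot touches nothing.
It fails at once if the grease pot, the small carton or the brown carton is moved by more than 30 mm (distance of any of pot_mid, small_box_mid, brown_box_mid from where it was at the start of the episode above 0.03 m).
It fails at once if the pin is thrown, or dropped from a height, instead of lowered (linear speed of pin above 1.8 m/s).
It also fails if it takes over 67 s, if anything falls off the work surface, if the arm or the gripper's body presses on something with over 40 N, if the wrist force passes 120 N, or if a joint passes its speed limit or range.

## Working session

There is one attempt and no reset: what is moved stays moved. The work goes in short steps, Python scripts to look and compute and a tool call to move; the robot and the scene stay as the last step left them, time stands still between calls to the robot, and variables do not carry over. Pictures are saved under pics/ and viewed, about 8 in all and at most 12, crops included, and the job is handed in when it is done.

Besides the shell and the picture viewer there is one more tool, called after "Emit:" as name(argument=value, ...), one argument or row to a line, values as JSON. play_rows: Moves the arm, as the interface text tells. Its arguments: {"type":"object","properties":{"plan":{"type":"string"}},"required":["plan"]}

```bash
mkdir -p pics; cat > h.py <<'E'
from workcell import *
import numpy as np, cv2
from scipy.spatial.transform import Rotation as R
def att(d):
    a=np.array(d["attitude"],float)
    return a if a.shape==(3,3) else R.from_rotvec(a).as_matrix()
def cloud(d):
    z=d["range_z"].astype(float); v,u=np.mgrid[:480,:640]
    p=np.dstack([(u-d["cx"])*z/d["fx"],(v-d["cy"])*z/d["fy"],z])
    P=p@att(d).T+np.array(d["eye"]); P[z<=0]=np.nan
    return P
E
python3 - <<'E'
from h import *
for n in("top","side"):
    d=get_image(n); np.savez(f"{n}0.npz",**d)
    cv2.imwrite(f"pics/{n}0.png",d["pixels"][:,:,::-1])
    print(n,d["eye"],d["attitude"],d["fx"],d["cx"],d["cy"],(d["range_z"]>0).mean())
print(get_obs())
E
```

```text
top [ 531.89983174   11.98899278 1360.13243416] [-2.17153219  2.17015102 -0.09986235] 437.4167266860391 316.2381829465158 233.72144280154455 0.996123046875
side [ 115.74347374 1087.72196383  759.7471102 ] [-0.60549689  2.40039269 -1.52735232] 496.37563345078877 311.11832302602517 244.37688271719972 0.9959700520833333
{'t': 0.1, 'qpos': array([-1.21000523e+00,  4.23762328e-01,  1.63057001e+00,  8.54723028e-06,
        1.08861752e+00, -1.90231974e-02]), 'qvel': array([-1.02424152e-03, -2.37774868e-03, -4.37324161e-03, -1.10238261e-03,
        5.51338239e-05,  7.37076343e-04]), 'joint_torque': array([-1.42467634e-04, -5.45608664e+01, -2.74326771e+01,  6.44942187e-02,
        1.87674601e-02, -1.65286298e-05]), 'ee_pos': array([ 231.558699  , -579.99912852,  221.99786174]), 'orientation': array([-3.08379887e+00, -5.92772427e-01,  3.50668075e-04]), 'ft_force': array([ 0.68224062, -0.24325854,  0.10602931]), 'moment': array([-0.04328891,  0.06738412,  0.05923747]), 'width': 87.43172771853315}
```

View pics/top0.png

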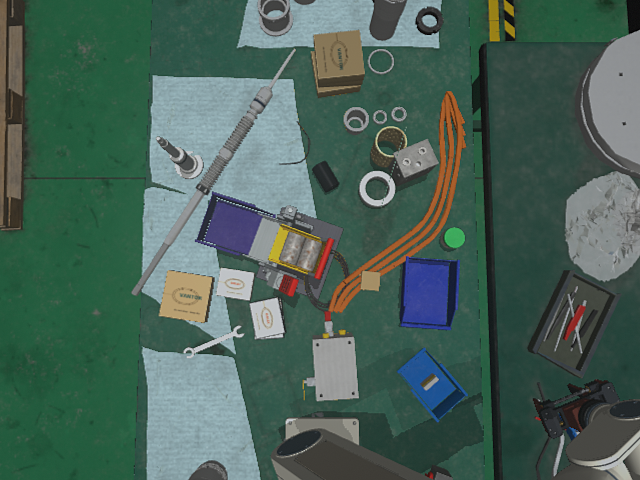

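View pics/side0.png

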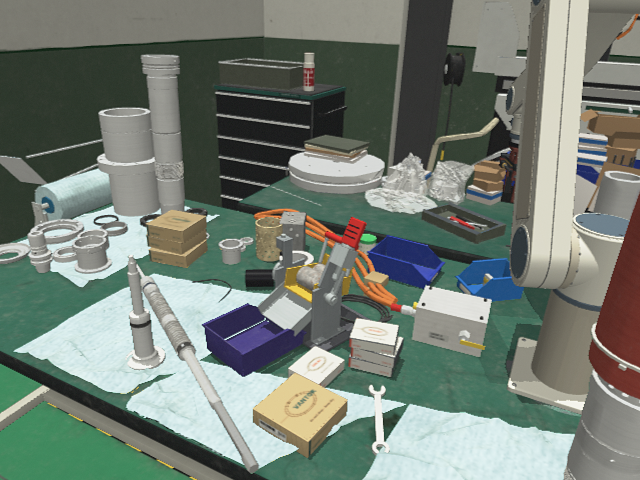

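```bash
python3 - <<'E'
from h import *
D={n:dict(np.load(f"{n}0.npz")) for n in("top","side")}
a=D["top"]["pixels"][185:335,190:390]; b=D["side"]["pixels"][205:385,195:435]
A=cv2.resize(a,None,fx=4,fy=4,interpolation=cv2.INTER_CUBIC);cv2.imwrite("pics/c1.png",A[:,:,::-1])
B=cv2.resize(b,None,fx=3.3,fy=3.3,interpolation=cv2.INTER_CUBIC);cv2.imwrite("pics/c2.png",B[:,:,::-1])
for n in D:
    P=cloud(D[n]); h=cv2.cvtColor(D[n]["pixels"],cv2.COLOR_RGB2HSV)
    H,S,V=h[...,0],h[...,1],h[...,2]
    for c,m in dict(red=((H<6)|(H>174))&(S>150)&(V>80),blue=(H>112)&(H<124)&(S>120),violet=(H>=124)&(H<150)&(S>80),lblue=(H>100)&(H<=112)&(S>130),yellow=(H>20)&(H<32)&(S>150),green=(H>50)&(H<75)&(S>180)&(V>150)).items():
        N,L,st,ce=cv2.connectedComponentsWithStats(m.astype(np.uint8))
        for i in range(1,N):
            if st[i,4]>60:
                q=P[L==i]; print(n,c,st[i],np.nanmedian(q,0).round(),np.nanpercentile(q,2,0).round(),np.nanpercentile(q,98,0).round())
P=cloud(D["top"])
for u,v in [(315,235),(360,285),(283,243),(295,250),(312,262),(290,212),(430,293),(240,285)]: print(u,v,P[v,u].round())
E
```

```text
top red [314 238  20  41 262] [577.  -4. 221.] [528. -25. 214.] [627.  19. 226.]
top red [279 275  19  22 230] [508.  80. 311.] [486.  64. 267.] [531. 106. 319.]
top red [564 306  21  34 204] [ 398. -750.   38.] [ 349. -780.   32.] [ 439. -723.   43.]
top blue [ 400  257   60   73 3492] [ 479. -326.    3.] [ 382. -395.   -4.] [ 579. -241.   77.]
top lblue [ 397  347   71   76 2234] [ 209. -328.    4.] [ 134. -400.   -3.] [ 301. -243.   83.]
top lblue [567 427  10  13  84] [  86. -714.   55.] [  58. -734.   19.] [ 103. -704.   79.]
top yellow [488   0  12  41 391] [1855. -900. -799.] [1746. -926. -810.] [1963. -876. -785.]
top yellow [504   0  10  17 112] [1919. -981. -798.] [ 1878. -1005.  -810.] [1959. -957. -789.]
top yellow [505  20  10  19 111] [1805. -981. -800.] [ 1764. -1007.  -813.] [1847. -959. -783.]
top yellow [268 224  54  50 608] [625. 112. 109.] [545.  14.  89.] [671. 146. 155.]
side red [ 596  195   44  172 2650] [ -4. 379. 398.] [-35. 331. 335.] [ 12. 401. 524.]
side red [325 217  42  33 544] [512.  89. 282.] [485. -17. 209.] [628. 111. 316.]
side red [450 216  24  13
[... 784 characters left out ...]
. -1431.   167.] [   39. -1404.   183.]
side lblue [467 189  36  11 110] [  372. -1068.    51.] [  307. -1119.    45.] [  445. -1039.    60.]
side lblue [ 455  258   69   43 1855] [ 217. -318.   39.] [ 135. -404.    0.] [ 305. -233.   80.]
side yellow [284 263  34  39 465] [656. 110. 111.] [590.  34. 103.] [675. 150. 155.]
side yellow [342 270  10  25 123] [536.  45. 117.] [531.  26.  88.] [541.  58. 145.]
side yellow [460 340  25  10  90] [203.  56.  54.] [177.  52.  49.] [229.  60.  60.]
315 235 [657.  21.  11.]
360 285 [ 504. -113.   54.]
283 243 [625. 112. 109.]
295 250 [602.  75. 150.]
312 262 [570.  28. 141.]
290 212 [697.  84. 231.]
430 293 [ 479. -334.    1.]
240 285 [503. 248.  26.]
```

View pics/c1.png

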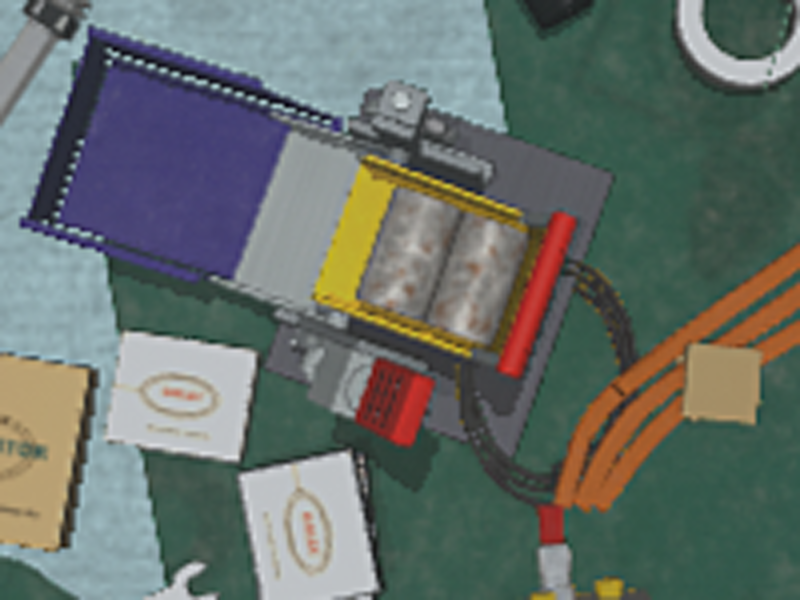

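View pics/c2.png

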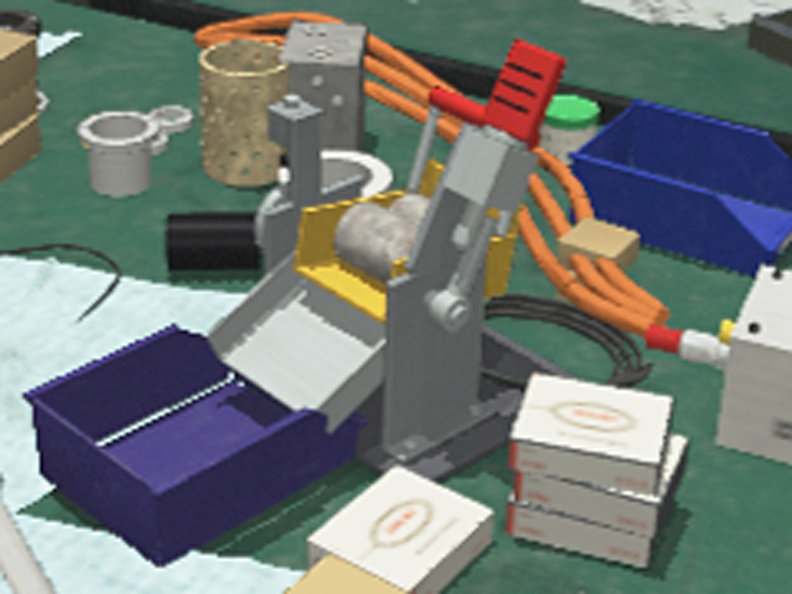

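```bash
python3 - <<'E'
from h import *
D={n:dict(np.load(f"{n}0.npz")) for n in("top","side")}
red={}
for n in D:
    P=cloud(D[n]); h=cv2.cvtColor(D[n]["pixels"],cv2.COLOR_RGB2HSV);H,S,V=h[...,0],h[...,1],h[...,2]
    m=((H<6)|(H>174))&(S>120)&(V>60)
    q=P[m]; red[n]=q[(q[:,0]>470)&(q[:,0]<650)&(q[:,1]>-40)&(q[:,1]<120)&(q[:,2]>200)]
    if n=="top":
        m=(H>20)&(H<32)&(S>120)&(P[...,0]>500)&(P[...,0]<700)&(abs(P[...,1]-80)<100); yl=P[m]
        b=(H>112)&(H<124)&(S>100)&(abs(P[...,0]-480)<130)&(abs(P[...,1]+320)<110)
        nb=P[b]; 
        for (u,v) in [(430,293),(432,365)]: print("col",D[n]["pixels"][v,u])
a=red["top"];bar=a[(a[:,1]<30)]
c=bar.mean(0);u,s,vt=np.linalg.svd(bar-c,full_matrices=False);print("bar",c,vt[0],s)
ybar=vt[0]*np.sign(-vt[0][0]); yaw=np.arctan2(-ybar[0],ybar[1]) ; print("yaw deg",np.degrees(yaw), "elev",ybar[2])
# yellow floor/edges, pixel level top mask of chute/base? rectangle for yellow:
print("yellow rect",cv2.minAreaRect(yl[:,:2].astype(np.float32)))
print("bar rect",cv2.minAreaRect(bar[:,:2].astype(np.float32)))
rim=nb[nb[:,2]>15]
print("bin rect",cv2.minAreaRect(nb[:,:2].astype(np.float32)), cv2.boxPoints(cv2.minAreaRect(nb[:,:2].astype(np.float32))))
r=cv2.minAreaRect(nb[nb[:,2]<8][:,:2].astype(np.float32));print("floor",r)
for lo,hi in((60,85),(25,40)):
    t=nb[(nb[:,2]>lo)&(nb[:,2]<hi)];print(lo,len(t),t.mean(0),np.percentile(t,[2,98],axis=0))
for n in D:
    q=red[n];X=np.array([np.cos(yaw),np.sin(yaw),0]);Y=np.array([-X[1],X[0],0]);l=np.radians(28.6)
    pz=-X*np.sin(l)+np.array([0,0,np.cos(l)]);px=X*np.cos(l)+np.array([0,0,np.sin(l)])
    q=q[q[:,1]>35] if n=="top" else q[(q@Y)>(bar.mean(0)@Y+70)]
    F=np.c_[q@px,q@Y,q@pz]
    print(n,len(q),np.percentile(F,[0,2,10,50,90,98,100],axis=0).round(1).tolist())
    lo,hi=np.percentile(F,[1,99],axis=0);cc=(lo+hi)/2;print(hi-lo,px*cc[0]+Y*cc[1]+pz*cc[2])
E
```

```text
col [ 54  65 150]
col [ 28  83 149]
bar [577.64533401  -4.22640982 220.53065324] [-0.9406275   0.33940683 -0.00478571] [526.226826   79.2711645  48.0584366]
yaw deg 70.15902397375467 elev -0.00478571102640504
yellow rect ((589.810302734375, 78.0613021850586), (139.5302276611328, 140.73919677734375), 70.07249450683594)
bar rect ((577.6380004882812, -3.931781768798828), (17.69588279724121, 109.87225341796875), 69.97105407714844)
bin rect ((478.16168212890625, -316.9154968261719), (158.83639526367188, 209.92147827148438), 86.21678161621094) [[ 368.1895  -389.23517]
 [ 577.6535  -403.08612]
 [ 588.13385 -244.59583]
 [ 378.66986 -230.74487]]
floor ((477.1126708984375, -317.13824462890625), (146.6745147705078, 207.5074920654297), 85.63075256347656)
60 357 [ 513.99939144 -325.03288838   74.0605385 ] [[ 435.00293036 -399.47688061   61.70844536]
 [ 583.55726401 -238.56029713   81.25096915]]
25 317 [ 428.69992647 -315.41305054   33.34413961] [[ 374.1501254  -394.41316887   25.90461179]
 [ 579.20334781 -238.26966      39.73437223]]
top 268 [[351.3, -471.8, 101.0], [352.9, -470.7, 103.2], [356.0, -467.5, 112.3], [365.7, -450.2, 150.7], [367.2, -433.7, 163.5], [367.8, -430.1, 165.7], [369.3, -429.0, 167.8]]
[15.84763372 41.64872573 64.16581264] [509.18556276  84.01181195 290.65957618]
side 443 [[355.3, -470.7, 96.9], [357.5, -468.2, 98.7], [362.5, -463.7, 103.5], [366.5, -442.8, 130.0], [369.2, -427.5, 156.1], [371.1, -425.4, 161.0], [372.8, -424.4, 162.2]]
[15.09456895 44.30480495 63.94795707] [508.05312426  90.46218197 288.20780071]
```

```bash
cat > k.py <<'E'
import numpy as np
from scipy.spatial.transform import Rotation as R
q0=np.array([-1.21,.423,1.63,0,1.089,-.019])
def ori(q,C=None):
    M=R.from_euler("ZYZYZ",[q[0],q[1]+q[2],q[3],q[4],q[5]])
    return M if C is None else M*C
R0=R.from_rotvec([-3.08379887,-5.92772427e-01,3.5e-4])
C=ori(q0).inv()*R0
def sols(Rt,q1,a):
    W=(R.from_euler("ZY",[q1,a]).inv()*Rt*C.inv()).as_euler("ZYZ")
    out=[]
    for s in(1,-1):
        w=W if s==1 else np.array([W[0]+np.pi,-W[1],W[2]+np.pi])
        w=(w+np.pi)%(2*np.pi)-np.pi; out.append(w)
    return out
def frame(z,y): 
    z=z/np.linalg.norm(z);y=y-z*(y@z);y/=np.linalg.norm(y)
    return R.from_matrix(np.c_[np.cross(y,z),y,z])
E
python3 - <<'E'
from k import *
print(C.as_matrix().round(2))
yaw=np.radians(70.1);X=np.array([np.cos(yaw),np.sin(yaw),0]);l=np.radians(28.6);e=np.array([0,0,1])
for s in(1,-1):
    print("grasp",s)
    Rt=frame(X*np.sin(l)-e*np.cos(l),s*X)
    for q1 in(-.1,.1):
        for a in(1.6,2.0,2.3): print(q1,a,[w.round(2).tolist() for w in sols(Rt,q1,a)])
    for by in(-4,-20,-35):
      b=np.radians(by);B=np.array([np.cos(b),np.sin(b),0]);t=np.radians(58);
      Rb=frame(B*np.sin(t)-e*np.cos(t),s*np.array([-B[1],B[0],0]))
      for a in(1.9,2.3): print(" bin",by,a,[w.round(2).tolist() for w in sols(Rb,-.65 ,a)])
E
```

```text
Traceback (most recent call last):
  File "k.py", line 8, in <module>
    C=ori(q0).inv()*R0
      ~~~^^^^
  File "k.py", line 5, in ori
    M=R.from_euler("ZYZYZ",[q[0],q[1]+q[2],q[3],q[4],q[5]])
  File "scipy/spatial/transform/_rotation.pyx", line 1413, in scipy.spatial.transform._rotation.Rotation.from_euler
ValueError: Expected axis specification to be a non-empty string of upto 3 characters, got ZYZYZ
```

```bash
sed -i 's/M=R.from_euler.*/M=R.from_euler("ZY",[q[0],q[1]+q[2]])*R.from_euler("ZYZ",list(q[3:6]))/' k.py
cat > t.py <<'E'
from k import *
print(C.as_matrix().round(2))
yaw=np.radians(70.1);X=np.array([np.cos(yaw),np.sin(yaw),0]);l=np.radians(28.6);e=np.array([0,0,1])
for s in(1,-1):
    print("grasp",s)
    Rt=frame(X*np.sin(l)-e*np.cos(l),s*X)
    for q1 in(-.1,.1):
        for a in(1.6,2.0,2.3): print(q1,a,[w.round(2).tolist() for w in sols(Rt,q1,a)])
    for by in(-4,-20,-35):
      b=np.radians(by);B=np.array([np.cos(b),np.sin(b),0]);t=np.radians(58);
      Rb=frame(B*np.sin(t)-e*np.cos(t),s*np.array([-B[1],B[0],0]))
      for a in(1.9,2.3): print(" bin",by,a,[w.round(2).tolist() for w in sols(Rb,-.65 ,a)])
E
python3 t.py
```

```text
[[ 0. -1.  0.]
 [ 1.  0.  0.]
 [-0.  0.  1.]]
grasp 1
-0.1 1.6 [[0.49, 1.43, -1.37], [-2.65, -1.43, 1.78]]
-0.1 2.0 [[0.56, 1.08, -1.58], [-2.59, -1.08, 1.57]]
-0.1 2.3 [[0.68, 0.83, -1.79], [-2.46, -0.83, 1.35]]
0.1 1.6 [[0.46, 1.34, -1.19], [-2.68, -1.34, 1.96]]
0.1 2.0 [[0.55, 0.98, -1.4], [-2.6, -0.98, 1.75]]
0.1 2.3 [[0.7, 0.74, -1.62], [-2.44, -0.74, 1.52]]
 bin -4 1.9 [[1.04, 0.57, -2.87], [-2.1, -0.57, 0.27]]
 bin -4 2.3 [[1.73, 0.49, 2.62], [-1.41, -0.49, -0.52]]
 bin -20 1.9 [[0.81, 0.36, -2.51], [-2.33, -0.36, 0.63]]
 bin -20 2.3 [[2.09, 0.29, 2.44], [-1.05, -0.29, -0.7]]
 bin -35 1.9 [[0.15, 0.23, -1.74], [-2.99, -0.23, 1.41]]
 bin -35 2.3 [[2.94, 0.17, 1.75], [-0.2, -0.17, -1.4]]
grasp -1
-0.1 1.6 [[0.49, 1.43, 1.78], [-2.65, -1.43, -1.37]]
-0.1 2.0 [[0.55, 1.08, 1.57], [-2.59, -1.08, -1.57]]
-0.1 2.3 [[0.68, 0.83, 1.36], [-2.47, -0.83, -1.79]]
0.1 1.6 [[0.46, 1.34, 1.96], [-2.68, -1.34, -1.19]]
0.1 2.0 [[0.54, 0.98, 1.75], [-2.6, -0.98, -1.39]]
0.1 2.3 [[0.69, 0.74, 1.52], [-2.45, -0.74, -1.62]]
 bin -4 1.9 [[1.04, 0.57, 0.27], [-2.1, -0.57, -2.87]]
 bin -4 2.3 [[1.74, 0.49, -0.52], [-1.4, -0.49, 2.62]]
 bin -20 1.9 [[0.81, 0.35, 0.63], [-2.33, -0.35, -2.51]]
 bin -20 2.3 [[2.09, 0.29, -0.71], [-1.05, -0.29, 2.44]]
 bin -35 1.9 [[0.14, 0.23, 1.41], [-3.0, -0.23, -1.73]]
 bin -35 2.3 [[2.95, 0.17, -1.41], [-0.19, -0.17, 1.74]]
```

```bash
cat > p.py <<'E'
from h import *
from k import frame
from scipy.linalg import logm
yaw=np.radians(70.1);X=np.array([np.cos(yaw),np.sin(yaw),0]);Y=np.array([-X[1],X[0],0]);l=np.radians(28.6);e=np.array([0,0,1.])
pz=-X*np.sin(l)+e*np.cos(l); G=np.array([508.5,87,289.5]); RG=frame(-pz,-X)
def T(p,r):
    M=np.eye(4);M[:3,:3]=r.as_matrix();M[:3,3]=p;return M
def now():
    o=get_obs();return np.array(o["ee_pos"]),R.from_rotvec(o["orientation"])
def rows(p0,r0,p1,r1,N):
    L=np.real(logm(np.linalg.inv(T(p0,r0))@T(p1,r1)))/N
    w=np.degrees([L[2,1],L[0,2],L[1,0]]);v=L[:3,3]/10
    from scipy.linalg import expm
    print("row x%d:"%N,v.round(2),w.round(2)," mid",(T(p0,r0)@expm(L*N/2))[:3,3].round())
E
python3 - <<'E'
from p import *
p,r=now(); p=p+[0,0,180]
rows(p,r,G-19*pz+110*pz+e*20,RG,19)
E
```

```text
row x19: [ 1.46 -3.25  0.95] [1.43 0.55 2.15]  mid [ 306. -244.  356.]
```

Emit:
play_rows(
  plan="8.7 0 0 -4.5 0 0 0;8.7 0 0 -4.5 0 0 0;8.7 0 0 -4.5 0 0 0;8.7 0 0 -4.5 0 0 0",
)

```text
t: 0.6
ee_pos: [231.6, -580.1, 403.7]
orientation: [-3.084, -0.593, 0.0]
ft_force: [0.4, -0.1, 0.1]
width: 86.6
```

Emit:
play_rows(
  plan="6 1.46 -3.25 0.95 1.43 0.55 2.15;6 1.46 -3.25 0.95 1.43 0.55 2.15;6 1.46 -3.25 0.95 1.43 0.55 2.15;6 1.46 -3.25 0.95 1.43 0.55 2.15;6 1.46 -3.25 0.95 1.43 0.55 2.15;6 1.46 -3.25 0.95 1.43 0.55 2.15;6 1.46 -3.25 0.95 1.43 0.55 2.15;6 1.46 -3.25 0.95 1.43 0.55 2.15;6 1.46 -3.25 0.95 1.43 0.55 2.15;6 1.46 -3.25 0.95 1.43 0.55 2.15;6 1.46 -3.25 0.95 1.43 0.55 2.15;6 1.46 -3.25 0.95 1.43 0.55 2.15;6 1.46 -3.25 0.95 1.43 0.55 2.15;6 1.46 -3.25 0.95 1.43 0.55 2.15;6 1.46 -3.25 0.95 1.43 0.55 2.15;6 1.46 -3.25 0.95 1.43 0.55 2.15;6 1.46 -3.25 0.95 1.43 0.55 2.15;6 1.46 -3.25 0.95 1.43 0.55 2.15;6 1.46 -3.25 0.95 1.43 0.55 2.15",
)

```text
t: 2.98
ee_pos: [483.0, 52.0, 380.0]
orientation: [-2.609, 0.461, -0.118]
ft_force: [0.7, -0.6, 0.3]
width: 59.4
```

```bash
python3 - <<'E'
from p import *
p,r=now();print(get_obs()["qpos"].round(2),p.round(1))
q=G-19*pz
rows(p,r,q+60*pz,RG,5)
rows(q+60*pz,RG,q,RG,5)
d=get_image("side");P=cloud(d);cv2.imwrite("pics/s1.png",cv2.resize(d["pixels"][100:340,200:520],None,fx=2.4,fy=2.4)[:,:,::-1])
E
```

```text
[-0.23  0.01  1.88  0.53  1.24  1.52] [483.  52. 380.]
row x5: [0.24 0.14 1.17] [ 0.02 -0.02 -0.02]  mid [492.  60. 353.]
row x5: [-0.   0.   1.2] [ 0. -0. -0.]  mid [507.  82. 299.]
```

View pics/s1.png

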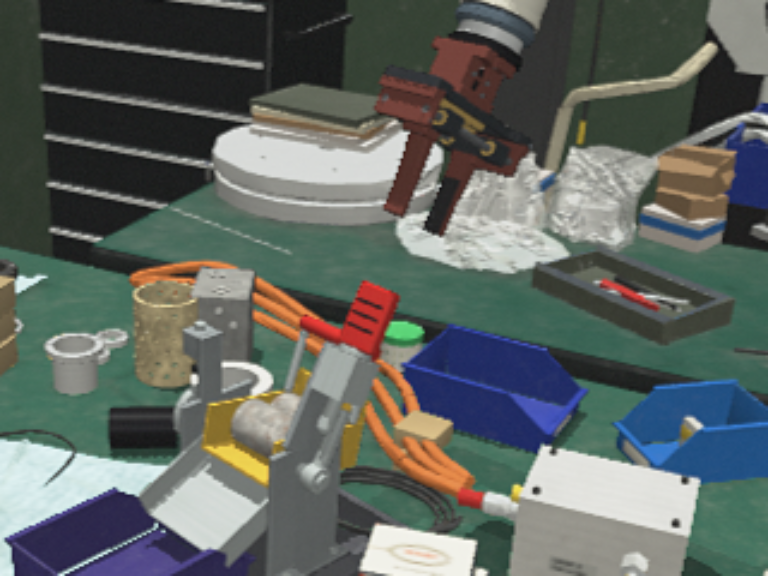

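The gripper (crop 450,150) stands above the pin's handle (370,318), leaning as the pin does. Navy bin at (490,385) has its low front on the robot side; the lighter blue bin at (700,425) is the look-alike.

Emit:
play_rows(
  plan="6 0.24 0.14 1.17 0 0 0;6 0.24 0.14 1.17 0 0 0;6 0.24 0.14 1.17 0 0 0;6 0.24 0.14 1.17 0 0 0;6 0.24 0.14 1.17 0 0 0;6 0 0 1.2 0 0 0;6 0 0 1.2 0 0 0;6 0 0 1.2 0 0 0;6 0 0 1.2 0 0 0;6 0 0 1.2 0 0 0;0 0 0 0 0 0 0;0 0 0 0 0 0 0;0 0 0 0 0 0 0;0 0 0 0 0 0 0;0 0 0 0 0 0 0;0 0 0 0 0 0 0",
)

```text
t: 5.03
ee_pos: [511.3, 93.6, 272.6]
orientation: [-2.611, 0.46, -0.119]
ft_force: [-1.8, -4.5, 1.8]
width: 15.7
```

```bash
python3 - <<'E'
from p import *
p,r=now();o=get_obs();print(o["qpos"].round(2),p,o["width"],o["ft_force"],(r.inv().apply(pz)).round(3))
E
```

```text
[-0.12  0.16  1.97  0.59  0.98  1.47] [511.26000304  93.56102698 272.59572846] 15.716945782814697 [-1.84818809 -4.48162086  1.76347029] [ 0.002  0.003 -1.   ]
```

Emit:
play_rows(
  plan="0 0 0.06 -0.5 0 0 0;0 0 0 -1 0 0 0;0 0 0 -1 0 0 0;0 0 0 0 0 0 0",
)

```text
t: 5.52
ee_pos: [507.2, 81.9, 295.2]
orientation: [-2.61, 0.459, -0.12]
ft_force: [-0.3, -1.7, -2.2]
width: 16.0
```

Emit:
play_rows(
  plan="0 0 0 -1.2 0 0 0;0 0 0 -1.2 0 0 0;0 0 0 -1.2 0 0 0;0 0 0 -1.2 0 0 0;0 0 0 -1.2 0 0 0;0 0 0 -1.2 0 0 0;0 0 0 -1.5 0 0 0;0 0 0 -1.5 0 0 0;0 0 0 -2 0 0 0;0 0 0 0 0 0 0",
)

```text
t: 6.78
ee_pos: [487.6, 27.1, 403.2]
orientation: [-2.61, 0.46, -0.123]
ft_force: [-0.2, 0.2, -2.6]
width: 16.0
```

```bash
cat >> p.py <<'E'
b=np.radians(-3.8);B=np.array([np.cos(b),np.sin(b),0]);BY=np.array([-B[1],B[0],0]);BO=np.array([478.,-317,0])
def binpose(tilt,tipx,tipz):
    t=np.radians(tilt);z=B*np.sin(t)-e*np.cos(t); Rb=frame(z,-BY)
    return BO+tipx*B+tipz*e-z*(125-19), Rb
E
python3 - <<'E'
from p import *
p,r=now();print(p,get_obs()["width"])
for t in(45,58):
    pb,Rb=binpose(t,85,110);print(t,pb.round()); rows(p,r,pb,Rb,19)
    p2,_=binpose(t,85,14);print(p2.round())
d=get_image("side");cv2.imwrite("pics/s2.png",cv2.resize(d["pixels"][80:340,200:520],None,fx=2.2,fy=2.2)[:,:,::-1])
E
```

```text
[487.64434455  27.07874058 403.21343318] 16.040307709790145
45 [ 488. -318.  185.]
row x19: [0.01 2.08 0.72] [-1.08  2.08 -1.37]  mid [ 467. -128.  267.]
[ 488. -318.   89.]
58 [ 473. -317.  166.]
row x19: [-0.21  2.12  0.75] [-0.93  2.74 -1.5 ]  mid [ 454. -125.  258.]
[ 473. -317.   70.]
```

View pics/s2.png

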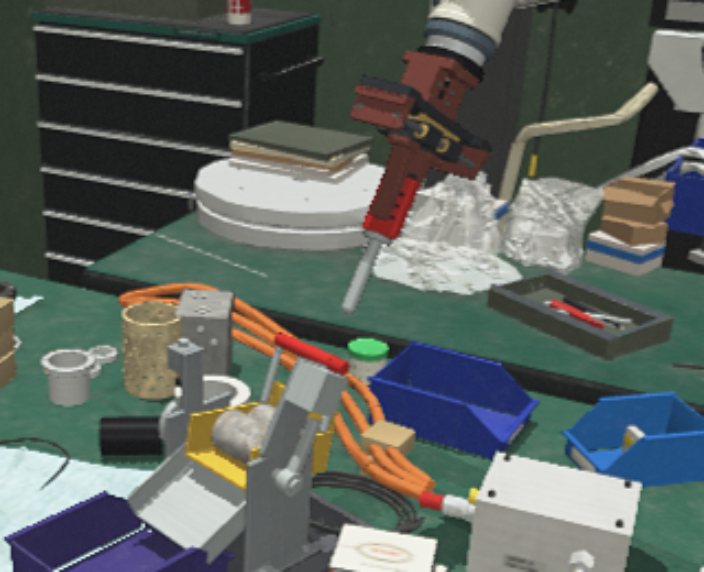

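Emit:
play_rows(
  plan="0 -0.21 2.12 0.75 -0.93 2.74 -1.5;0 -0.21 2.12 0.75 -0.93 2.74 -1.5;0 -0.21 2.12 0.75 -0.93 2.74 -1.5;0 -0.21 2.12 0.75 -0.93 2.74 -1.5;0 -0.21 2.12 0.75 -0.93 2.74 -1.5;0 -0.21 2.12 0.75 -0.93 2.74 -1.5;0 -0.21 2.12 0.75 -0.93 2.74 -1.5;0 -0.21 2.12 0.75 -0.93 2.74 -1.5;0 -0.21 2.12 0.75 -0.93 2.74 -1.5;0 -0.21 2.12 0.75 -0.93 2.74 -1.5;0 -0.21 2.12 0.75 -0.93 2.74 -1.5;0 -0.21 2.12 0.75 -0.93 2.74 -1.5;0 -0.21 2.12 0.75 -0.93 2.74 -1.5;0 -0.21 2.12 0.75 -0.93 2.74 -1.5;0 -0.21 2.12 0.75 -0.93 2.74 -1.5;0 -0.21 2.12 0.75 -0.93 2.74 -1.5;0 -0.21 2.12 0.75 -0.93 2.74 -1.5;0 -0.21 2.12 0.75 -0.93 2.74 -1.5;0 -0.21 2.12 0.75 -0.93 2.74 -1.5;0 0 0 0 0 0 0",
)

```text
t: 9.32
ee_pos: [465.0, -311.9, 156.8]
orientation: [2.726, -0.095, 1.499]
ft_force: [-0.7, 0.3, -1.7]
width: 16.0
```

```bash
python3 - <<'E'
from p import *
p,r=now();o=get_obs();print(o["qpos"].round(2),p,o["width"],o["ft_force"])
p2,Rb=binpose(58,82,14);print(p2.round(),"tip now",(p+r.apply([0,0,106])).round())
rows(p,r,p2,Rb,10)
E
```

```text
[-1.    0.5   2.3   1.98  0.83 -1.2 ] [ 465.00225359 -311.94351798  156.80475171] 15.958446462748073 [-0.7424721   0.29342135 -1.70989589]
[ 470. -316.   70.] tip now [ 554. -318.  100.]
row x10: [-0.7   0.04  0.51] [-0.    0.04 -0.02]  mid [ 467. -314.  113.]
```

Emit:
play_rows(
  plan="0 -0.7 0.04 0.51 0 0 0;0 -0.7 0.04 0.51 0 0 0;0 -0.7 0.04 0.51 0 0 0;0 -0.7 0.04 0.51 0 0 0;0 -0.7 0.04 0.51 0 0 0;0 -0.7 0.04 0.51 0 0 0;0 -0.7 0.04 0.51 0 0 0;0 -0.7 0.04 0.51 0 0 0;0 -0.7 0.04 0.51 0 0 0;0 -0.7 0.04 0.51 0 0 0;0 0 0 0 0 0 0",
)

```text
t: 10.7
ee_pos: [471.0, -315.5, 71.5]
orientation: [2.724, -0.091, 1.501]
ft_force: [0.2, 0.3, -1.8]
width: 15.6
```

```bash
python3 - <<'E'
from p import *
p,r=now();o=get_obs();print(o["qpos"].round(2),p,o["width"],o["ft_force"],"tip",(p+r.apply([0,0,106])).round())
d=get_image("top");cv2.imwrite("pics/t2.png",cv2.resize(d["pixels"][220:380,330:490],None,fx=3.5,fy=3.5)[:,:,::-1])
E
```

```text
[-0.99  0.74  2.27  2.14  0.93 -1.44] [ 471.00263862 -315.52911597   71.50247078] 15.641082422389825 [ 0.23803274  0.27528255 -1.76872891] tip [ 560. -321.   15.]
```

View pics/t2.png

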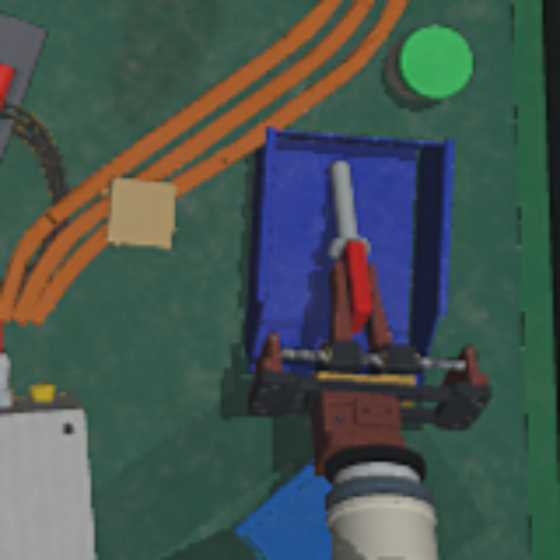

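The pin lies inside the navy bin's walls, with its tip (340,170) near the back and the handle (358,285) still in the fingers. I'll lower it slightly, release it and back out along the tool axis.

Emit:
play_rows(
  plan="0 -0.3 0 0.15 0 0 0;0 0 0 0 0 0 0;2.4 0 0 0 0 0 0;3 0 0 0 0 0 0;4 0 0 0 0 0 0;4 0 0 0 0 0 0;4 0 0 -2 0 0 0;4 0 0 -2 0 0 0;4 0.5 0 -2 0 0 0;4 0.5 0 -2 0 0 0;4 1 0 -2 0 0 0;4 2 0 -2 0 0 0;4 2 0 -2 0 0 0",
)

```text
t: 12.38
ee_pos: [384.1, -310.0, 195.1]
orientation: [2.723, -0.092, 1.502]
ft_force: [0.4, -0.7, 0.3]
width: 40.1
```

```bash
python3 - <<'E'
from p import *
p,r=now();o=get_obs();print(o["qpos"].round(2),p,o["width"],o["ft_force"])
d=get_image("top");np.savez("top1.npz",**d);P=cloud(d);h=cv2.cvtColor(d["pixels"],cv2.COLOR_RGB2HSV);H,S,V=h[...,0],h[...,1],h[...,2]
m=((H<6)|(H>174))&(S>150)&(V>80)&(abs(P[...,0]-478)<140)&(abs(P[...,1]+317)<100)
q=P[m]-BO;print(len(q),np.median(q@B),np.median(q@BY),np.percentile(q[:,2],[5,50,95]),np.percentile(q@B,[2,98]))
cv2.imwrite("pics/t3.png",cv2.resize(d["pixels"][220:380,330:490],None,fx=3.5,fy=3.5)[:,:,::-1])
E
```

```text
[-1.21  0.37  2.38  1.72  0.89 -1.1 ] [ 384.12819915 -309.97348986  195.06651103] 40.05472349790951 [ 0.3723651  -0.72852422  0.34472856]
110 -37.525332811224814 2.4382215882638256 [38.83861989 44.91590737 50.4121427 ] [-65.34654094  -6.62112934]
```

View pics/t3.png

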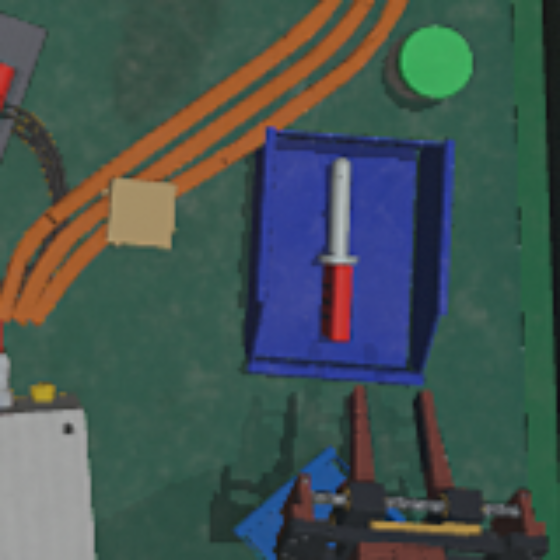

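Pin lies flat in the navy bin (handle 340,300; tip 342,160), wholly inside. Next: the bucket.

```bash
cat >> p.py <<'E'
HG=np.array([577.6,-4,215])+125*X-85*e
d_=X*np.sin(l)-e*np.cos(l); n_=X*np.cos(l)+e*np.sin(l)
def bar(th):
    f=np.arctan2(85,-125)-th; r=np.hypot(85,125); return HG+r*np.cos(f)*X+r*np.sin(f)*e
def push(th,gap=0,s=25): return bar(th)-n_*(19+gap)+d_*s
RP=frame(d_,Y); RP2=frame(d_,-Y)
E
python3 - <<'E'
from p import *
from k import sols
for Q in(RP,RP2): print([w.round(2).tolist() for w in sols(Q,-.05,2.1)], Q.inv().apply(n_).round(2))
p,r=now()
pu=p+[-20,0,200]
print("up",(r.inv().apply(pu-p)/10/8).round(2))
pre=push(0)-60*X-90*d_
for Q in(RP,RP2): rows(pu,r,pre,Q,20)
print(pre.round(),push(0).round(),push(1.12).round(),HG)
for th in np.linspace(0,1.12,8): print(th.round(2),bar(th).round())
E
```

```text
[[0.59, 0.97, 3.12], [-2.55, -0.97, -0.02]] [-1. -0.  0.]
[[0.59, 0.97, -0.02], [-2.55, -0.97, 3.12]] [1. 0. 0.]
up [ 1.98  0.02 -1.54]
row x20: [-0.73 -1.02  0.93] [-1.44 -2.94  5.51]  mid [ 429. -199.  312.]
row x20: [ 0.58 -0.48  1.44] [ 2.56 -1.25 -2.72]  mid [ 494. -232.  349.]
[ 541. -105.  263.] [576.  -8. 184.] [626. 130. 249.] [620.14744378 113.53601588 130.        ]
0.0 [578.  -4. 215.]
0.16 [583.  10. 234.]
0.32 [589.  27. 250.]
0.48 [596.  46. 263.]
0.64 [603.  67. 273.]
0.8 [611.  89. 279.]
0.96 [619. 112. 281.]
1.12 [628. 134. 280.]
```

Emit:
play_rows(
  plan="3 1.98 0 -1.54 0 0 0;3 1.98 0 -1.54 0 0 0;3 1.98 0 -1.54 0 0 0;3 1.98 0 -1.54 0 0 0;3 1.98 0 -1.54 0 0 0;3 1.98 0 -1.54 0 0 0;3 1.98 0 -1.54 0 0 0;3 1.98 0 -1.54 0 0 0",
)

```text
t: 13.42
ee_pos: [364.8, -308.5, 394.6]
orientation: [2.723, -0.09, 1.502]
ft_force: [0.2, -0.0, -0.7]
width: 30.3
```

Emit:
play_rows(
  plan="3 0.58 -0.48 1.44 2.56 -1.25 -2.72;3 0.58 -0.48 1.44 2.56 -1.25 -2.72;3 0.58 -0.48 1.44 2.56 -1.25 -2.72;3 0.58 -0.48 1.44 2.56 -1.25 -2.72;3 0.58 -0.48 1.44 2.56 -1.25 -2.72;3 0.58 -0.48 1.44 2.56 -1.25 -2.72;3 0.58 -0.48 1.44 2.56 -1.25 -2.72;3 0.58 -0.48 1.44 2.56 -1.25 -2.72;3 0.58 -0.48 1.44 2.56 -1.25 -2.72;3 0.58 -0.48 1.44 2.56 -1.25 -2.72;3 0.58 -0.48 1.44 2.56 -1.25 -2.72;3 0.58 -0.48 1.44 2.56 -1.25 -2.72;3 0.58 -0.48 1.44 2.56 -1.25 -2.72;3 0.58 -0.48 1.44 2.56 -1.25 -2.72;3 0.58 -0.48 1.44 2.56 -1.25 -2.72;3 0.58 -0.48 1.44 2.56 -1.25 -2.72;3 0.58 -0.48 1.44 2.56 -1.25 -2.72;3 0.58 -0.48 1.44 2.56 -1.25 -2.72;3 0.58 -0.48 1.44 2.56 -1.25 -2.72;3 0.58 -0.48 1.44 2.56 -1.25 -2.72",
)

```text
t: 15.92
ee_pos: [549.1, -107.2, 263.0]
orientation: [-2.283, -1.611, -0.579]
ft_force: [1.3, 1.0, -0.8]
width: 30.5
```

```bash
python3 - <<'E'
from p import *
p,r=now();o=get_obs();print(o["t"],o["qpos"].round(2),p.round(),o["width"],o["ft_force"])
pre=push(0)-60*X; rows(p,r,pre,RP2,6)
rows(pre,RP2,push(0,4),RP2,5)
ths=np.r_[np.linspace(0,.4,9),np.linspace(.48,1.12,9)]
for a,b_ in zip(ths[:-1],ths[1:]):
    dd=RP2.inv().apply(push(b_)-push(a))/10; print(round(b_,2),dd.round(2))
E
```

```text
15.925 [-0.48  0.32  1.78  0.54  1.18 -0.38] [ 549. -107.  263.] 30.46865395763953 [ 1.27709459  0.95159981 -0.76345726]
row x6: [-0.02 -0.13  1.49] [-0.06 -0.    0.04]  mid [552. -86. 223.]
row x5: [0.97 0.   0.57] [ 0.  0. -0.]  mid [565. -38. 183.]
0.05 [ 0.68  0.   -0.33]
0.1 [ 0.7  -0.   -0.29]
0.15 [ 0.71  0.   -0.26]
0.2 [ 0.72 -0.   -0.22]
0.25 [ 0.73  0.   -0.19]
0.3 [ 0.74 -0.   -0.15]
0.35 [ 0.75  0.   -0.11]
0.4 [ 0.75  0.   -0.08]
0.48 [ 1.21 -0.   -0.04]
0.56 [1.21 0.   0.06]
0.64 [1.2  0.   0.15]
0.72 [1.18 0.   0.25]
0.8 [ 1.16 -0.    0.34]
0.88 [1.13 0.   0.43]
0.96 [ 1.09 -0.    0.52]
1.04 [1.05 0.   0.61]
1.12 [ 0.99 -0.    0.69]
```

Emit:
play_rows(
  plan="3 0 -0.13 1.49 0 0 0;3 0 -0.13 1.49 0 0 0;3 0 -0.13 1.49 0 0 0;3 0 -0.13 1.49 0 0 0;3 0 -0.13 1.49 0 0 0;3 0 -0.13 1.49 0 0 0;3 0.97 0 0.57 0 0 0;3 0.97 0 0.57 0 0 0;3 0.97 0 0.57 0 0 0;3 0.97 0 0.57 0 0 0;3 0.97 0 0.57 0 0 0;3 0 0 0 0 0 0",
)

```text
t: 17.42
ee_pos: [575.3, -11.3, 183.7]
orientation: [-2.285, -1.607, -0.583]
ft_force: [0.7, 0.4, 0.2]
width: 30.2
```

```bash
python3 - <<'E'
from p import *
p,r=now();o=get_obs();print(p.round(1),o["ft_force"],RP2.inv().apply(p-push(0,4)).round(1))
d=get_image("side");cv2.imwrite("pics/s3.png",cv2.resize(d["pixels"][140:340,230:450],None,fx=3,fy=3)[:,:,::-1])
E
```

```text
[575.3 -11.3 183.7] [0.70062366 0.37705345 0.18431627] [ 1.3  0.3 -1.1]
```

View pics/s3.png

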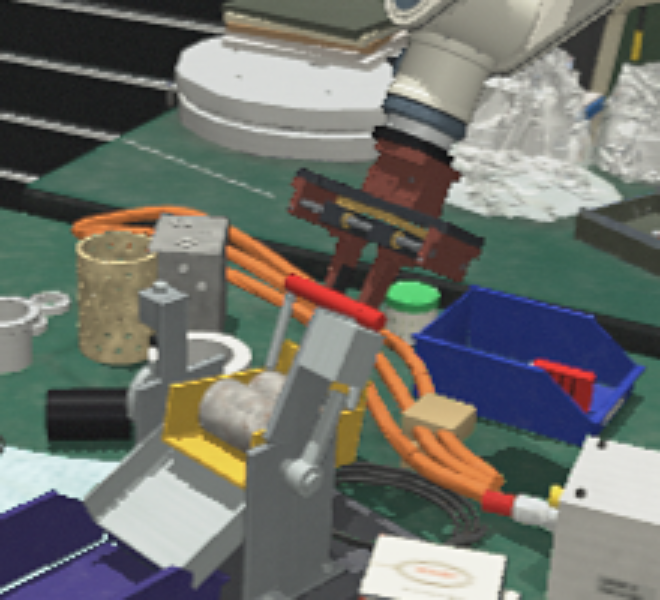

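Fingers are just behind the red bar (335,302), centred on it and clear of its arms. I'll push through the latch first.

Emit:
play_rows(
  plan="3 0.3 0 0 0 0 0;3 0.68 0 -0.33 0 0 0;3 0.7 0 -0.29 0 0 0;3 0.71 0 -0.26 0 0 0;3 0.72 0 -0.22 0 0 0;3 0.73 0 -0.19 0 0 0;3 0.74 0 -0.15 0 0 0",
)

```text
t: 18.35
ee_pos: [586.1, 16.8, 218.2]
orientation: [-2.29, -1.607, -0.581]
ft_force: [-4.8, -11.8, 2.7]
width: 29.8
```

Emit:
play_rows(
  plan="3 0.75 0 -0.11 0 0 0;3 0.75 0 -0.08 0 0 0;3 1.21 0 -0.04 0 0 0;3 1.21 0 0.06 0 0 0;3 1.2 0 0.15 0 0 0;3 1.18 0 0.25 0 0 0;3 1.16 0 0.34 0 0 0;3 1.13 0 0.43 0 0 0;3 1.09 0 0.52 0 0 0;3 1.05 0 0.61 0 0 0;3 0.5 0 0.35 0 0 0;3 0 0 0 0 0 0;3 0 0 0 0 0 0;3 0 0 0 0 0 0;3 0 0 0 0 0 0;3 0 0 0 0 0 0",
)

```text
t: 20.35
ee_pos: [623.8, 122.0, 250.3]
orientation: [-2.287, -1.606, -0.583]
ft_force: [-1.4, -5.4, 1.2]
width: 30.1
```

```bash
python3 - <<'E'
from p import *
p,r=now();o=get_obs();print(p.round(1),o["ft_force"],RP2.inv().apply(p-push(1.08)).round(1))
d=get_image("side");cv2.imwrite("pics/s4.png",cv2.resize(d["pixels"][160:380,190:430],None,fx=2.7,fy=2.7)[:,:,::-1])
E
```

```text
[623.8 122.  250.3] [-1.42860158 -5.40457163  1.1644358 ] [-1.3  0.6 -1.9]
```

View pics/s4.png

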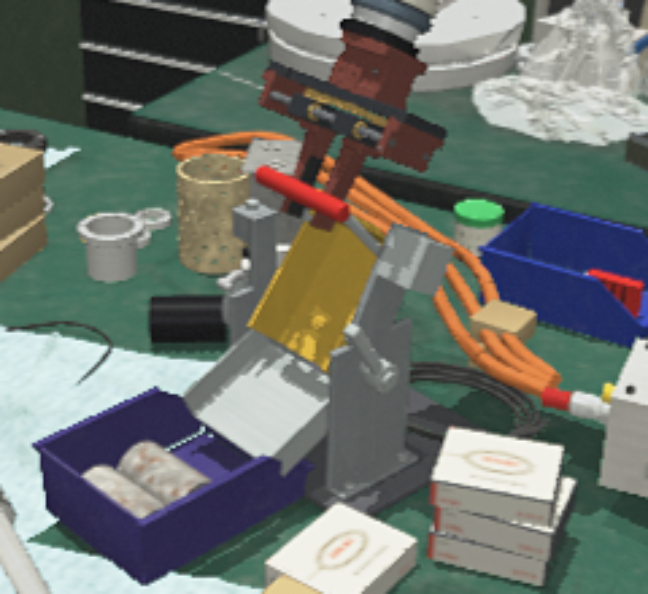

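Both bushes (120,490 and 165,470) are in the violet bin and the bucket is tipped over at about 1.07 rad. I'll lift the fingers clear so it can swing home.

Emit:
play_rows(
  plan="3 0.35 0 0.2 0 0 0;3 0 0 0 0 0 0;3 -0.3 0 -3 0 0 0;3 -0.5 0 -5 0 0 0;3 -0.5 0 -5 0 0 0;3 0 0 -3 0 0 0;3 0 0 0 0 0 0;3 0 0 0 0 0 0;3 0 0 0 0 0 0;3 0 0 0 0 0 0;3 0 0 0 0 0 0;3 0 0 0 0 0 0;3 0 0 0 0 0 0;3 0 0 0 0 0 0;3 0 0 0 0 0 0;3 0 0 0 0 0 0;3 0 0 0 0 0 0;3 0 0 0 0 0 0;3 0 0 0 0 0 0;3 0 0 0 0 0 0",
)

```text
t: 22.9
ee_pos: [595.7, 43.7, 384.4]
orientation: [-2.286, -1.606, -0.583]
ft_force: [0.6, 0.5, -0.2]
width: 30.0
```

```bash
cat > chk.py <<'E'
from p import *
p,r=now();o=get_obs();print(o["t"],p.round(1),o["ft_force"])
d=get_image("side");cv2.imwrite("pics/s5.png",cv2.resize(d["pixels"][160:400,180:480],None,fx=2.6,fy=2.6)[:,:,::-1])
for n in("side","top"):
    d=get_image(n);P=cloud(d);h=cv2.cvtColor(d["pixels"],cv2.COLOR_RGB2HSV);H,S,V=h[...,0],h[...,1],h[...,2]
    m=((H<6)|(H>174))&(S>120)&(V>60);q=P[m]-HG
    q=q[(abs(q@Y)<57)&(abs(q@X)<150)&(q[:,2]>40)]
    if len(q): print(n,len(q),"bar rel hinge x,z",np.median(q@X),np.median(q[:,2]))
    P0=cloud(dict(np.load(f"{n}0.npz")))
    for k,(a,b_) in dict(brown=(430,330),small=(503,248),pot=(600,-400)).items():
        ms=[ (np.hypot(Q[...,0]-a,Q[...,1]-b_)<90)&(Q[...,2]>18)&(Q[...,2]<70) for Q in(P0,P)]
        print(n,k,[np.median(Q[m_],0).round(1).tolist() for Q,m_ in zip((P0,P),ms) if m_.any()])
E
python3 chk.py
```

```text
22.9 [595.7  43.7 384.4] [ 0.5996529   0.54297498 -0.15231229]
side 662 bar rel hinge x,z -116.0142334544121 301.25378913907343
side brown [[460.4, 368.1, 41.4], [460.2, 367.6, 41.4]]
side small [[502.1, 254.2, 27.2], [502.2, 254.4, 27.4]]
side pot [[576.3, -387.0, 45.2], [576.5, -386.6, 45.8]]
top 93 bar rel hinge x,z -129.88112770543808 411.72148104672806
top brown [[467.3, 360.1, 40.9], [467.2, 360.2, 40.7]]
top small [[509.3, 265.3, 27.1], [509.3, 265.5, 27.3]]
top pot [[640.7, -391.8, 51.4], [640.4, -391.8, 51.6]]
```

View pics/s5.png

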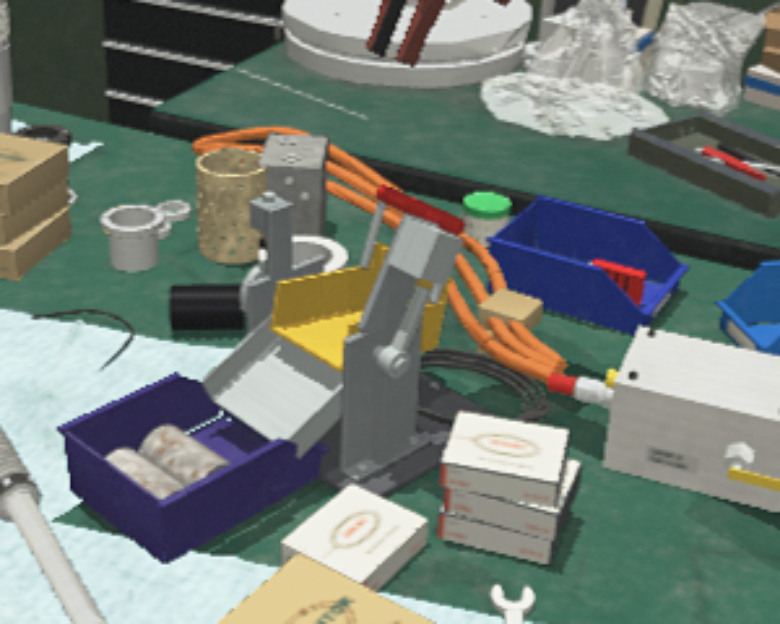

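The bucket appears home (bar 420,208), with the bushes in the violet bin, the pin in the navy bin and the bystanders unmoved. I'll check the bar angle with the gripper's reddish pixels left out.

```bash
python3 - <<'E'
from p import *
D0=dict(np.load("side0.npz"))
for d in(D0,get_image("side"),get_image("side")):
    P=cloud(d);h=cv2.cvtColor(d["pixels"],cv2.COLOR_RGB2HSV);H,S,V=h[...,0],h[...,1],h[...,2]
    m=((H<6)|(H>174))&(S>120)&(V>60);q=P[m]-HG
    q=q[(abs(q@Y)<57)&(abs(q@X)<150)&(q[:,2]>40)&(q[:,2]<175)]
    print(len(q),"bar x,z",np.median(q@X).round(1),np.median(q[:,2]).round(1),"angle",np.arctan2(np.median(q[:,2]),-np.median(q@X)).round(3))
E
```

```text
109 bar x,z -117.3 87.4 angle 0.641
197 bar x,z -117.1 88.1 angle 0.645
194 bar x,z -117.0 88.0 angle 0.645
```

Home to within about 0.005 rad of the starting angle, and still. Handing in.

```bash
python3 -c "
from workcell import *
print(close_job())"
```

```text
the job is handed in; nothing more can be done
None
```

The job is done and handed in after about 23 s of the 67 s allowed; no verdict is reported.

**What I did:** I drew the red-handled pin straight out along its 28.6° lean and lowered it, tilted, into the navy-blue bin, where it now lies flat. I then pushed the red bar along its arc past the latch to about 1.07 rad by the arm's pose, plus a few mm more. Both bushes slid into the violet bin. I lifted the fingers clear and the bucket swung home.

**Last checks:**
- **Bucket:** the bar is within about 0.005 rad of its starting angle in two pictures in a row.
- **Bushes and pin:** both bushes are seen in the violet bin and the pin in the navy-blue one. I judged the bushes by eye only and did not measure their positions.
- **Bystanders:** the grease pot, small carton and brown carton moved less than 1 mm.
- **Robot:** the force readings are near zero and it touches nothing.

**One check that disagreed:** the first reading of the bar came out wrong because reddish gripper pixels were counted as bar. I repeated it without them, and the angle above is from the repeat.

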